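# Move a display board from drying stand to test cradle with the lifter

## Task

Take the orange-handled lifter up off its two hooks, slide its blade under the green display board on the aluminium drying stand and lift the board with it, never touching the board with the gripper. Lay the board down gently and flat on the ribs of the blue test cradle, inside its side guides and end stops, draw the blade out from under it, and hang the lifter back across both hooks the way it hung. Keep the board level on the way and leave the other things on the bench alone.

Things in the scene. Friction and masses are not known exactly. Their poses are not given: they have to be found in the camera images.
- lifter: Lifter (offset spatula), 245 mm long, 220 g. Origin: below the handle's middle, level with the blade's underside; x to the blade tip, z up. Orange handle 120 x 20 x 24 mm (x -60 to 60, z 38 to 62). Neck at x 50 to 60 down to a level steel blade 3 mm thick (z 0 to 3): tang 24 mm wide, x 50 to 90, then 54 mm wide, x 85 to 185 mm. Centre of mass at about x = 25 mm.
- lifter_tip (a point): The middle of the lifter's blade tip, at (185, 0, 0) mm in the lifter's frame.
- hook_rack: Fixed grey rack with two dark hooks. Origin on the bench, x along the hung lifter. The hooks are 8 mm bars along y under the handle at x = -132 and -68 mm, tops 88 mm high, with posts at y = +45 and upturned tips (to 108 mm high) at y = -30 mm. The hung lifter's origin is at about (-100, 0, 50) mm here, axes alike.
- drying_stand: Fixed aluminium stand under the board. Base 160 x 120 x 6 mm, two steel ribs along x, 150 x 8 mm, at y = -41 and +41 mm, tops 26 mm above the bench; the channel between is 74 mm wide, 20 mm deep, open at both ends. 7 mm stubs on the ribs at x = +72 mm. Origin on the bench below the middle; the blade goes in from -x.
- test_cradle: Fixed blue cradle, base 170 x 150 x 6 mm, two black ribs as on the drying stand (tops 26 mm high, y = -41 and +41 mm, channel 74 mm wide). Side guides (inner faces y = -57, +57) and orange end stops on the ribs (inner faces x = -70, +70) reach 33 mm high. Grey box 30 mm high across its +x end. Origin on the bench below the middle; the blade comes from -x.
- board: Green display board, 120 (x) x 96 (y) x 4 mm, about 130 g, with a grey display (34 x 74 mm, 6 mm high) nearer its +x edge. Origin at the centre of its underside, z up. It lies on the drying stand's ribs with its 120 mm side roughly along them.
- multimeter: Bystander: yellow multimeter lying flat, 75 x 150 x 32 mm, origin at the centre of its underside.
- tape_roll: Bystander: roll of tan tape lying flat, 100 mm across, 45 mm high, origin at the centre of its underside.
- level: Bystander: orange and white surveyor's level standing on its black foot, 210 mm long, 128 mm high, origin at the centre of its underside.
- screwdriver: Bystander: screwdriver lying on the bench, origin at its middle.
There are look-alikes about, which are no part of the job. Of the things shaped like the drying_stand, the aluminium one is meant.

How it is judged:
By the outcome, as a careful person would: the job done as asked, in the order asked, and still so for the second after the job is handed in, with the robot touching nothing.
It also fails if it takes over 67 s, if anything falls off the work surface, if the arm or the gripper's body presses on something with over 40 N, if the wrist force passes 120 N, or if a joint passes its speed limit or range.

## Robot

A 6-joint arm with a two-finger parallel gripper is mounted at the origin on the work surface. World frame = base frame: x ahead of the robot, y to its left, z up, the work surface at z = 0. Lengths are in m, angles in rad, forces in N, time in s.
With the tool pointing down it reaches from about 0.425 to 0.925 m from the base axis. Payload 12.5 kg.
Tool frame: the origin (TCP) lies midway between the tips of the shut fingers; the grasp point (between the pads) lies 19 mm behind it; z points along the fingers, y is the direction in which the jaws open and shut (so a half turn about z gives the same grasp; the last joint's range is limited). The gripper opens to 85 mm and grips with 20 to 120 N. Pads are 22 mm wide; open, the fingers measure 114 mm over their backs; the gripper's body (76 mm by 85 mm) begins 54 mm behind the grasp point. The pads swing forward as they close: fully open they stand 13 mm farther back than shut.
Start: joints at [-1.409, 0.491, 1.559, -0, 1.092, -0.106], TCP at [0.165, -0.603, 0.231] pointing down, gripper open.
Joint ranges: [-3.1, 3.1], [-0.84, 2.19], [0.05, 2.79], [-1.13, 4.28], [0.06, 2.93], [-2.69, 2.69]. Speed limits (rad/s): [2.22, 2.22, 2.79, 3.14, 3.14, 3.14].

## Interface

Orientations are given as a unit quaternion [x, y, z, w].
In Python, from plant import env gives the robot as it stands.
- The arm moves only by the tool arm_command, never from a script. Its argument "plan" is a list of rows, each an object of numbers: "jaw": the opening, from 0 (shut) to 1 (fully open); "dx", "dy", "dz": the shift along the tool's x, y, z each as a share of 0.04 m, from -1 to 1; "ax", "ay", "az": the turn, a rotation vector about the tool's x, y, z each as a share of 0.5 rad, from -1 to 1. In form: [{"jaw": .., "dx": .., "dy": .., "dz": .., "ax": .., "ay": .., "az": ..}, ...]. A call has 1 to 12 rows; each row shifts and turns the pose as measured when the row begins, along the tool's axes as they then stand; what a row does not reach is not made up. A row lasts 1/10 s, in which the tool goes at most 50 mm and 8.59 degrees, less where a joint would pass 70% of its speed; a pose out of reach is approached as far as the arm can. A call with a number of a shift or a turn outside -1 to 1 is refused whole. A call with a gripper value outside its range is refused whole. The fingers move at their own pace and stop on an object; "newtons" is the grip in N (left out, the last holds). Time passes only in rows, so rows that do not move let the fingers close. It gives the time, the measured TCP pose, the force and the opening at its end, in the units of the state.
- env.get_obs(): the state, without advancing time (a new reading comes with each control period).
- env.snapshot(name): name is "scene" or "side" or "wrist"; returns a dict with "frame" (384x512x3 uint8, blue, green, red), "vfov" (degrees; the focal length in pixels is half the picture's height over the tangent of half this angle, whatever the lens; pixels are square), "cx", "cy" (the principal point, pixels), "pose" (4x4, takes a point from camera to world coordinates). Camera axes: x right, y up, looking along -z (the intrinsics and any distortion apply to the point x, -y, -z); pixel columns grow to the right and rows downward; lengths in m; the calibration is good to about 2 mm. A picture is of the moment at which its call begins. There is no depth.
- env.job_done(): hands the job in, once; it reports no verdict.
Trained networks look in a picture, given as the dict that the camera call returned (one of the last four; its "shot" number tells which), for a name from the list of things; names that differ only in an ending like _2 or _b are one class to them, and where a whole thing is asked for, a point or a joint stands for the part that bears it (a point fixed in the world has none). Each returns a list of dicts, best first, with "p" (0 to 1); they miss things now and then, are a little off and sometimes report something else, mostly with a low value. They report only what shows in the picture. A call takes as long as a camera call. They do not tell look-alikes from the thing itself.
- env.outline_of(label, picture): "pixels" (384x512 bool, what is visible of it) and "pixel" ([column, row] in pixels, amid what is visible of it).
The state is a dict: "time_s": time; "qpos": joint angles; "dq": joint speeds; "effort": joint torques, N m; "tcp_pos": TCP position; "orientation": TCP orientation; "ft_force": force on the tool from outside, world axes, zero at the start; "ft_torque": the same for the moment, N m; "grip_width": opening from 0.0 (shut) to 1.0 (fully open).
Only numpy, scipy, OpenCV 4.12 (cv2) and the standard library are available. Lean on these libraries where they do the work, as an engineer would, in place of code of your own. Each camera call takes 0.05 s, during which the arm holds its last target. There are 200 camera calls.

## Working session

There is one attempt and no reset: what is moved stays moved. The work goes in short steps, Python scripts to look and compute and a tool call to move; the robot and the scene stay as the last step left them, time stands still between calls to the robot, and variables do not carry over. Pictures are saved under pics/ and viewed, about 8 in all and at most 12, crops included, and the job is handed in when it is done.

Besides the shell and the picture viewer there is one more tool, called after "Emit:" by a JSON object that holds its "name" and its "arguments", one argument or row to a line. arm_command: Moves the arm, as the interface text tells. Shift numbers are shares of 0.04 m and turn numbers shares of 0.5 rad, none past 1 either way. Its arguments: {"type":"object","properties":{"plan":{"type":"array"},"newtons":{"type":"number"}},"required":["plan"]}

```bash
ls; mkdir -p pics
cat > h.py <<'E'
import numpy as np, cv2
from plant import env
def snap(n,f=None):
    s=env.snapshot(n)
    if f: cv2.imwrite('pics/'+f,s['frame'])
    return s
def foc(s): return s['frame'].shape[0]/2/np.tan(np.radians(s['vfov'])/2)
def ray(s,uv):
    f=foc(s);P=np.array(s['pose'])
    d=np.array([(uv[0]-s['cx'])/f,-(uv[1]-s['cy'])/f,-1.]);return P[:3,3],P[:3,:3]@d
def at(s,uv,z):
    o,d=ray(s,uv);return o+d*(z-o[2])/d[2]
def proj(s,X):
    P=np.array(s['pose']);c=(np.asarray(X,float)-P[:3,3])@P[:3,:3];f=foc(s)
    return np.stack([s['cx']+f*c[...,0]/-c[...,2],s['cy']-f*c[...,1]/-c[...,2]],-1)
E
python3 - <<'E'
from h import *
a=snap('scene');b=snap('side')
print({k:v for k,v in a.items() if k!='frame'});print({k:v for k,v in b.items() if k!='frame'})
cv2.imwrite('pics/1.png',cv2.resize(np.hstack([a['frame'],b['frame']]),None,fx=.78,fy=.78))
cv2.imwrite('pics/scene.png',cv2.resize(a['frame'],(800,600)))
cv2.imwrite('pics/side.png',cv2.resize(b['frame'],(800,600)))
for n in ['lifter','hook_rack','drying_stand','test_cradle','board','multimeter','tape_roll','level','screwdriver']:
  for s,t in((a,'scene'),(b,'side')):
    print(n,t,[(round(float(d['p']),2),np.round(d['pixel']).tolist(),np.round(at(s,d['pixel'],.02),3).tolist()[:2]) for d in env.outline_of(n,s)][:4])
print(env.get_obs())
E
```

```text
pics
{'vfov': 56.429258757356166, 'cx': 257.6678781069932, 'cy': 191.9830649795853, 'pose': array([[ 0.65425412, -0.5680249 ,  0.49929877,  1.19878157],
       [ 0.7561172 ,  0.4778195 , -0.447186  , -0.47540201],
       [ 0.0154381 ,  0.67010166,  0.74210877,  0.98270971],
       [ 0.        ,  0.        ,  0.        ,  1.        ]]), 'shot': 1}
{'vfov': 42.84624749050198, 'cx': 257.88463934316525, 'cy': 197.4793495903059, 'pose': array([[ 0.8634754 ,  0.31302713, -0.39550506, -0.10301786],
       [-0.50407602,  0.56324688, -0.65472155, -1.05842513],
       [ 0.01782139,  0.76470057,  0.6441393 ,  1.18292997],
       [ 0.        ,  0.        ,  0.        ,  1.        ]]), 'shot': 2}
lifter scene [(0.64, [242.0, 219.0], [0.611, -0.018])]
lifter side [(0.95, [285.0, 210.0], [0.659, 0.014])]
hook_rack scene [(0.81, [231.0, 212.0], [0.561, -0.026])]
hook_rack side [(0.7, [268.0, 231.0], [0.55, -0.046])]
drying_stand scene [(0.85, [336.0, 116.0], [0.428, 0.678]), (0.7, [310.0, 238.0], [0.814, 0.101]), (0.61, [305.0, 187.0], [0.643, 0.254]), (0.58, [231.0, 171.0], [0.403, 0.096])]
drying_
[... 825 characters left out ...]
76.0], [0.332, -0.538])]
{'time_s': 1.0, 'qpos': array([-1.40857304e+00,  4.90901796e-01,  1.55886574e+00, -1.78286471e-05,
        1.09168622e+00, -1.05603805e-01]), 'dq': array([-0.00057388,  0.00142062,  0.00042985,  0.00035528, -0.00103958,
        0.00204299]), 'effort': array([ 2.36461652e-03, -6.18275070e+01, -2.61844647e+01, -1.84259051e-05,
        4.46266740e-04,  6.21580568e-06]), 'tcp_pos': array([ 0.16541935, -0.60274853,  0.23133764]), 'orientation': array([ 9.91046422e-01,  1.33517733e-01, -5.94186229e-06,  6.96469530e-05]), 'ft_force': array([ 0.43606212, -0.5370066 , -0.03826131]), 'ft_torque': array([ 0.02504131, -0.00115781,  0.03337801]), 'grip_width': 0.9989955994406368}
```

View pics/scene.png

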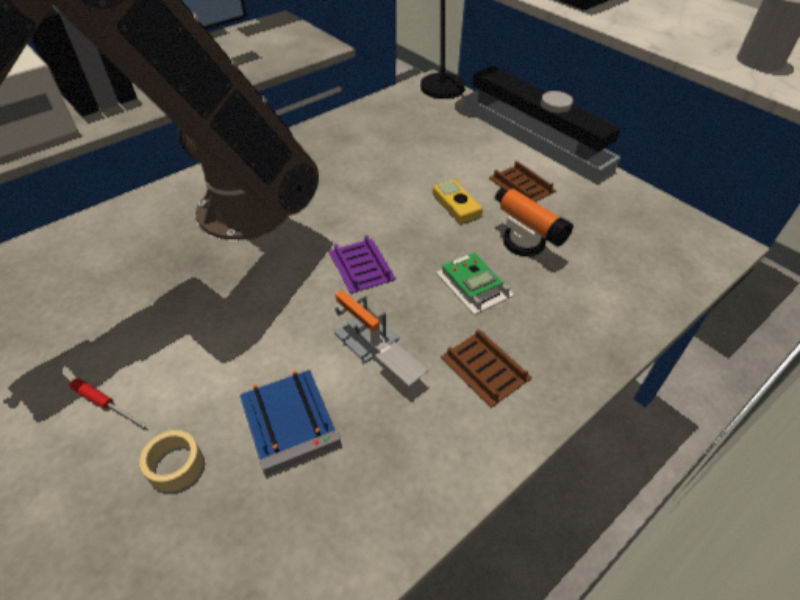

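View pics/side.png

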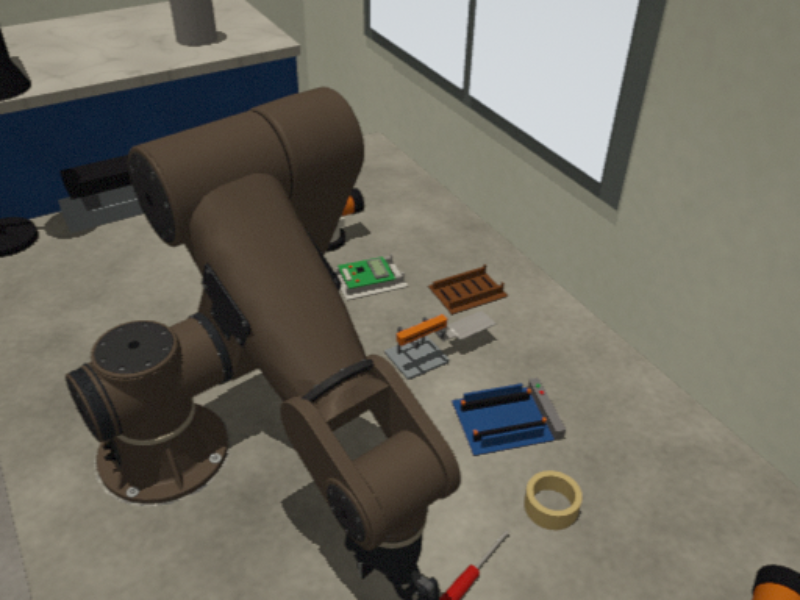

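Lifter candidates: only one, orange handle at scene (360,310)/800. The surveyor's level at (535,215) is also orange but is a bystander. Stand candidates: white/aluminium with the board at (475,280), purple (362,263), browns (487,367) and (522,182); I choose the aluminium one. Cradle: blue at (290,415). I'll move over the area for a closer wrist look.

```bash
cat >> h.py <<'E'
from scipy.spatial.transform import Rotation as Rn
def down(yaw): # tool x at yaw, z down
    c,s=np.cos(yaw),np.sin(yaw);return Rn.from_matrix([[c,s,0],[s,-c,0],[0,0,-1]])
def go(p,yaw):
    o=env.get_obs();R=Rn.from_quat(o['orientation']);T=down(yaw)
    r=(R.inv()*T).as_rotvec();d=R.as_matrix().T@(np.array(p)-o['tcp_pos'])
    x=R.as_matrix()[:,0]
    print('t',round(o['time_s'],2),'tcp',o['tcp_pos'].round(4),'yaw',round(np.degrees(np.arctan2(x[1],x[0])),2),'q',o['qpos'].round(2),'tot shift (shares)',(d/.04).round(2),'turn',(r/.5).round(3),'F',o['ft_force'].round(1),'w',round(o['grip_width'],3))
E
python3 - <<'E'
from h import *
go((.5,0.,.48),np.radians(15.4))
s=snap('wrist');o=env.get_obs();R=Rn.from_quat(o['orientation']).as_matrix();P=s['pose']
print(s['vfov'],R.T@(P[:3,3]-o['tcp_pos']),R.T@P[:3,:3])
E
```

```text
t 1.0 tcp [ 0.1654 -0.6027  0.2313] yaw 15.35 q [-1.41  0.49  1.56 -0.    1.09 -0.11] tot shift (shares) [ 12.05 -12.32  -6.22] turn [ 0.     0.    -0.002] F [ 0.4 -0.5 -0. ] w 0.999
69.69947181719327 [ 0.07640198 -0.0002096  -0.14220366] [[-3.85466179e-04  9.53553145e-01  3.01224585e-01]
 [ 9.99999813e-01  5.10298862e-04 -3.35732817e-04]
 [-4.73853647e-04  3.01224399e-01 -9.53553164e-01]]
```

Emit:
{"name": "arm_command", "arguments": {
  "plan": [
    {"jaw": 1,"dx": 0.9,"dy": -0.9,"dz": -0.8},
    {"jaw": 1,"dx": 0.95,"dy": -1,"dz": -0.8},
    {"jaw": 1,"dx": 0.95,"dy": -1,"dz": -0.8},
    {"jaw": 1,"dx": 1,"dy": -1,"dz": -0.8},
    {"jaw": 1,"dx": 1,"dy": -1,"dz": -0.8},
    {"jaw": 1,"dx": 1,"dy": -1,"dz": -0.6},
    {"jaw": 1,"dx": 1,"dy": -1,"dz": -0.6},
    {"jaw": 1,"dx": 1,"dy": -1,"dz": -0.4},
    {"jaw": 1,"dx": 1,"dy": -1,"dz": -0.4},
    {"jaw": 1,"dx": 1,"dy": -1,"dz": -0.2},
    {"jaw": 1,"dx": 1,"dy": -1},
    {"jaw": 1,"dx": 1,"dy": -1}
  ]
}}

```text
validation failed for argument at $.pl...
```

Run:
```python
from h import *
go((.5,0.,.48),np.radians(15.4))
s=snap('wrist')
import pickle;pickle.dump(s,open('w1.pkl','wb'))
print(s['pose'].round(3))
cv2.imwrite('pics/w1.png',cv2.resize(s['frame'],(800,600),interpolation=cv2.INTER_CUBIC))
```

```text
t 1.05 tcp [ 0.1654 -0.6027  0.2313] yaw 15.34 q [-1.41  0.49  1.56  0.    1.09 -0.11] tot shift (shares) [ 12.05 -12.32  -6.22] turn [ 0.    -0.    -0.002] F [0.  0.6 0. ] w 1.006
[[ 0.264  0.92   0.29   0.239]
 [-0.964  0.252  0.08  -0.582]
 [ 0.001 -0.301  0.954  0.374]
 [ 0.     0.     0.     1.   ]]
```

View pics/w1.png

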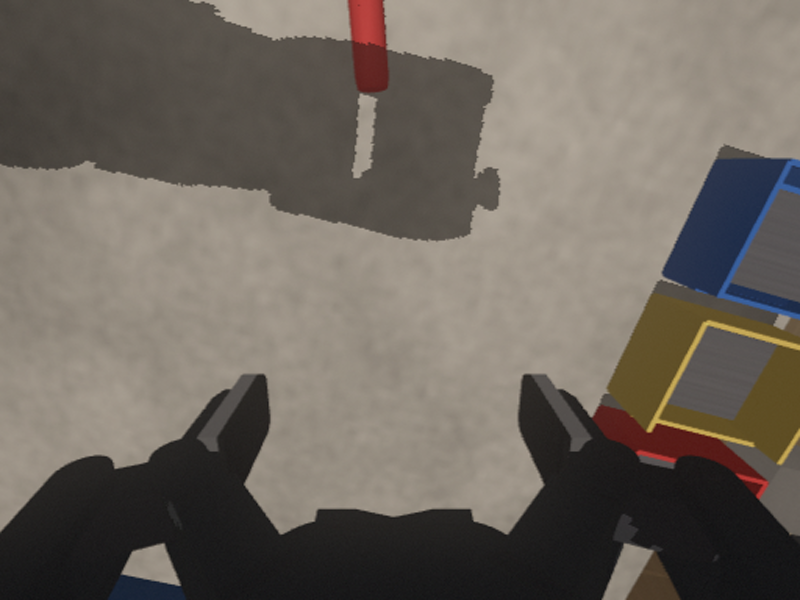

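The picture was taken before any move, since the plan was refused. It shows the fingers and the screwdriver at about (365,90). The row probably needs all its keys.

Emit:
{"name": "arm_command", "arguments": {
  "plan": [
    {"jaw": 1,"dx": 0.9,"dy": -0.9,"dz": -0.8,"ax": 0,"ay": 0,"az": 0},
    {"jaw": 1,"dx": 1,"dy": -1,"dz": -0.8,"ax": 0,"ay": 0,"az": 0},
    {"jaw": 1,"dx": 1,"dy": -1,"dz": -0.8,"ax": 0,"ay": 0,"az": 0},
    {"jaw": 1,"dx": 1,"dy": -1,"dz": -0.8,"ax": 0,"ay": 0,"az": 0},
    {"jaw": 1,"dx": 1,"dy": -1,"dz": -0.8,"ax": 0,"ay": 0,"az": 0},
    {"jaw": 1,"dx": 1,"dy": -1,"dz": -0.6,"ax": 0,"ay": 0,"az": 0},
    {"jaw": 1,"dx": 1,"dy": -1,"dz": -0.6,"ax": 0,"ay": 0,"az": 0},
    {"jaw": 1,"dx": 1,"dy": -1,"dz": -0.4,"ax": 0,"ay": 0,"az": 0},
    {"jaw": 1,"dx": 1,"dy": -1,"dz": -0.4,"ax": 0,"ay": 0,"az": 0},
    {"jaw": 1,"dx": 1,"dy": -1,"dz": -0.2,"ax": 0,"ay": 0,"az": 0},
    {"jaw": 1,"dx": 1,"dy": -1,"dz": 0,"ax": 0,"ay": 0,"az": 0},
    {"jaw": 1,"dx": 1,"dy": -1,"dz": 0,"ax": 0,"ay": 0,"az": 0}
  ]
}}

```text
time_s: 2.3
tcp_pos: [0.44, -0.1197, 0.4354]
orientation: [0.992, 0.129, 0.003, 0.0]
ft_force: [0.9, -0.1, 0.3]
grip_width: 1.002
```

Run:
```python
from h import *
go((.5,0.,.48),np.radians(15.4))
s=snap('wrist')
import pickle;pickle.dump(s,open('w1.pkl','wb'))
cv2.imwrite('pics/w1b.png',cv2.resize(s['frame'],(800,600),interpolation=cv2.INTER_CUBIC))
```

```text
t 2.3 tcp [ 0.44   -0.1197  0.4354] yaw 14.8 q [-0.41  0.08  1.61  0.    1.45  0.9 ] tot shift (shares) [ 2.22 -2.51 -1.11] turn [ 0.003 -0.013 -0.021] F [ 0.9 -0.1  0.3] w 1.002
```

View pics/w1b.png

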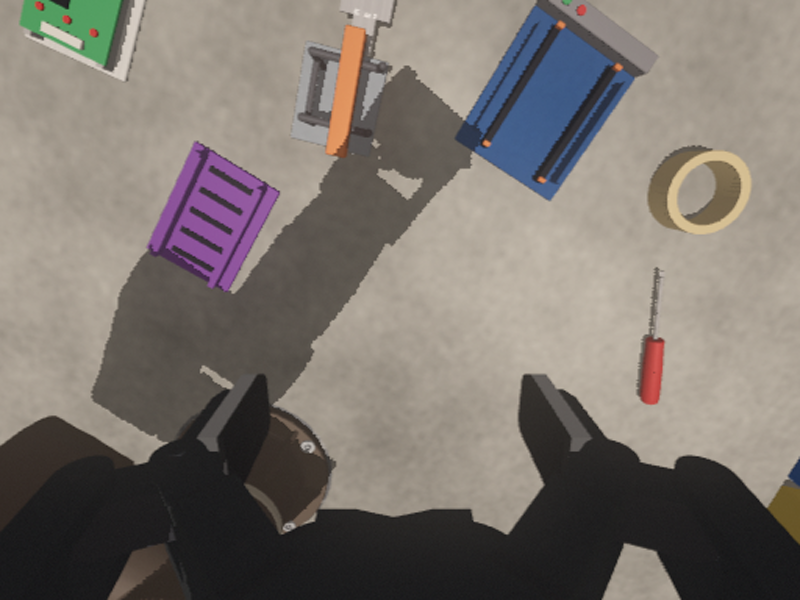

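Wrist view: lifter handle at (345,90), cradle at (560,95), board cut off at the top left. I'll move forward and left so all three are in view.

Emit:
{"name": "arm_command", "arguments": {
  "plan": [
    {"jaw": 1,"dx": 0.9,"dy": -0.4,"dz": 0,"ax": 0,"ay": 0,"az": 0},
    {"jaw": 1,"dx": 1,"dy": -0.5,"dz": 0,"ax": 0,"ay": 0,"az": 0},
    {"jaw": 1,"dx": 1,"dy": -0.5,"dz": -0.3,"ax": 0,"ay": 0,"az": 0},
    {"jaw": 1,"dx": 1,"dy": -0.5,"dz": -0.3,"ax": 0,"ay": 0,"az": 0},
    {"jaw": 1,"dx": 0.8,"dy": -0.4,"dz": 0,"ax": 0,"ay": 0,"az": 0},
    {"jaw": 1,"dx": 0,"dy": 0,"dz": 0,"ax": 0,"ay": 0,"az": 0},
    {"jaw": 1,"dx": 0,"dy": 0,"dz": 0,"ax": 0,"ay": 0,"az": 0}
  ]
}}

```text
time_s: 3.05
tcp_pos: [0.6053, 0.0341, 0.4614]
orientation: [0.991, 0.134, 0.004, -0.0]
ft_force: [-0.9, -0.3, -0.5]
grip_width: 1.002
```

Run:
```python
from h import *
go((.5,0.,.48),np.radians(15.4))
s=snap('wrist')
import pickle;pickle.dump(s,open('w2.pkl','wb'))
f=s['frame'][:288]
cv2.imwrite('pics/w2.png',cv2.resize(f,None,fx=1.5625,fy=1.5625,interpolation=cv2.INTER_CUBIC))
```

```text
t 3.05 tcp [0.6053 0.0341 0.4614] yaw 15.41 q [-0.05  0.33  1.22  0.    1.58  1.25] tot shift (shares) [-2.76  0.12 -0.49] turn [ 0.001 -0.016  0.   ] F [-0.9 -0.3 -0.5] w 1.002
```

View pics/w2.png

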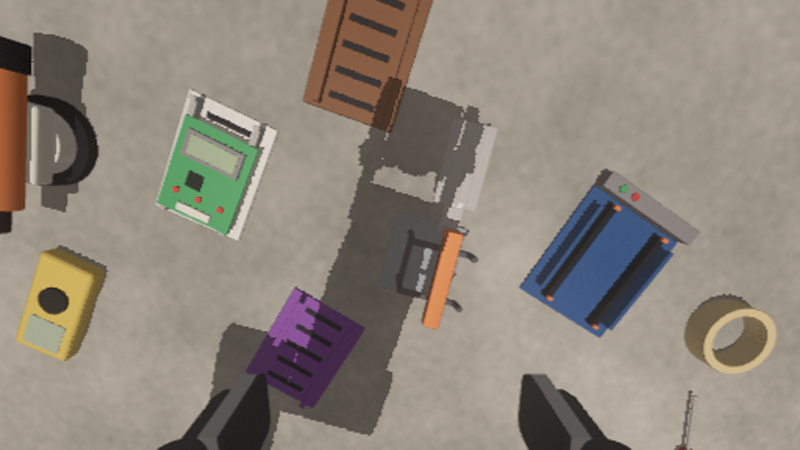

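Clear view: handle at (443,280), blade tip at (482,125), hooks opening to the right, board at (210,175) on the aluminium stand, cradle at (610,255) with its grey box at (650,205). Now I'll fit poses by silhouette.

```bash
cat >> h.py <<'E'
from scipy.optimize import minimize
def box(x0,x1,y0,y1,z0,z1): return np.array([[x,y,z] for x in(x0,x1) for y in(y0,y1) for z in(z0,z1)])/1000.
def place(M,p,z0=0):
    c,s=np.cos(p[2]),np.sin(p[2]);return np.stack([p[0]+c*M[:,0]-s*M[:,1],p[1]+s*M[:,0]+c*M[:,1],M[:,2]+z0],-1)
def hullmask(pts,k=4):
    m=np.zeros((384*k,512*k),np.uint8)
    cv2.fillConvexPoly(m,cv2.convexHull(((pts+.5)*k-.5).round().astype(np.int32)),1);return m
def fit(s,mask,M,p0,z0=0,hull=True):
    k=4;m=cv2.resize(mask.astype(np.uint8),None,fx=k,fy=k,interpolation=cv2.INTER_NEAREST)
    if hull:
        c=np.vstack(cv2.findContours(m,0,2)[0]);m[:]=0;cv2.fillConvexPoly(m,cv2.convexHull(c),1)
    def cost(p):
        h=hullmask(proj(s,place(M,p*[1,1,1],z0)));return 1-(m&h).sum()/max(1,(m|h).sum())
    best=None
    for st in(.02,.004):
        sx=np.vstack([p0]+[np.array(p0)+d for d in np.diag([st,st,st*8])])
        r=minimize(cost,p0,method='Nelder-Mead',options=dict(initial_simplex=sx,xatol=1e-5,fatol=1e-5,maxiter=250));p0=r.x
    return p0,1-r.fun
def big(m,near):
    n,l,st,c=cv2.connectedComponentsWithStats(m.astype(np.uint8));
    i=1+np.argmin([np.hypot(*(c[j]-near))-2*np.sqrt(st[j,4]) for j in range(1,n)]);return l==i
def hsv(s): return cv2.cvtColor(s['frame'],cv2.COLOR_BGR2HSV).astype(int).transpose(2,0,1)
HANDLE=box(-60,60,-10,10,38,62);BOARD=box(-60,60,-48,48,0,4)
E
cat > m.py <<'E'
from h import *
import pickle
s=pickle.load(open('w2.pkl','rb'));k=1.5625
H,S,V=hsv(s);pr=lambda n,p,q:print(n,np.round(p[:2],4),'yaw',round(np.degrees(p[2]),2),'iou',round(q,3))
px=lambda u,v:np.array([u,v])/k
a=np.arctan2(*(at(s,px(482,125),.05)-at(s,px(443,280),.1))[[1,0]])
m=big((H>5)&(H<18)&(S>140)&(V>60),px(443,280));print(m.sum())
g0=at(s,px(443,280),.1);L,q=fit(s,m,HANDLE,[g0[0],g0[1],a],.05);pr('lifter',L,q)
t=at(s,px(482,125),.05);print('tip px',proj(s,place(np.array([[.185,0,.0]]),L,.05))*k)
m=big((H>45)&(H<85)&(S>90),px(210,175));print(m.sum())
b0=at(s,px(210,175),.03);B,q=fit(s,m,BOARD,[b0[0],b0[1],a],.026);pr('board',B,q)
# check the display
print('display px',proj(s,place(np.array([[.03,0,.006]]),B,.026))*k)
# cradle via orange stops
st=(H>3)&(H<20)&(S>120)&(V>60)
P=[]
for u in[(618,208),(666,240),(550,298),(596,325)]:
    mm=st.copy();yy,xx=np.mgrid[:384,:512];c=px(*u);mm&=np.hypot(xx-c[0],yy-c[1])<7
    c=np.array([xx[mm].mean(),yy[mm].mean()]);P.append(at(s,c,.031)[:2]);
P=np.array(P);print('stops',P.round(4).tolist(),'d',[round(float(np.hypot(*(P[i]-P[j]))),4) for i,j in((0,1),(2,3),(0,2),(1,3))])
y=P[0]+P[1]-P[2]-P[3];C=P.mean(0);print('cradle',C.round(4),'yaw',np.degrees(np.arctan2(y[1],y[0])))
# stand: bright low-saturation + green
env_m=((S<45)&(V>165))
m=big(env_m|((H>45)&(H<85)&(S>90)),px(210,175))
cv2.imwrite('/tmp/m.png',m*255)
M=np.vstack([box(-80,80,-60,60,0,6),box(-75,75,-45,45,20,26)])
for p0 in ([B[0],B[1],B[2]],):
    D,q=fit(s,m,M,p0);pr('stand',D,q);print(m.sum())
vis=cv2.resize(s['frame'],(800,600),interpolation=cv2.INTER_CUBIC)
for Mo,p,z in((HANDLE,L,.05),(box(85,185,-27,27,0,3),L,.05),(BOARD,B,.026),(box(-80,80,-60,60,0,6),D,0),(box(-75,75,-45,-37,6,26),D,0),(box(-75,75,37,45,6,26),D,0),(box(-85,85,-75,75,0,6),[*C,np.arctan2(y[1],y[0])],0),(box(-70,70,-57,57,26,33),[*C,np.arctan2(y[1],y[0])],0)):
    q=proj(s,place(Mo,p,z))*k
    for i in range(8):
        for j in(1,2,4):
            if i<i^j: cv2.line(vis,*[tuple(int(w) for w in q[x]) for x in(i,i^j)],(255,0,255),1)
cv2.imwrite('pics/v2.png',vis[:400,130:730])
E
python3 m.py
```

```text
677
lifter [ 0.5652 -0.037 ] yaw 3.66 iou 0.926
tip px [[473.04264629 121.5381341 ]]
1800
board [0.5995 0.2818] yaw -10.7 iou 0.991
display px [[213.18741321 153.96562766]]
stops [[0.7029, -0.2416], [0.6799, -0.3203], [0.5641, -0.202], [0.5416, -0.2799]] d [0.082, 0.0811, 0.1443, 0.144]
cradle [ 0.6221 -0.2609] yaw -16.130277647082252
stand [0.6093 0.2827] yaw -9.53 iou 0.965
3007[ WARN:0@4.500] global loadsave.cpp:1063 imwrite_ Unsupported depth image for selected encoder is fallbacked to CV_8U.
```

View pics/v2.png

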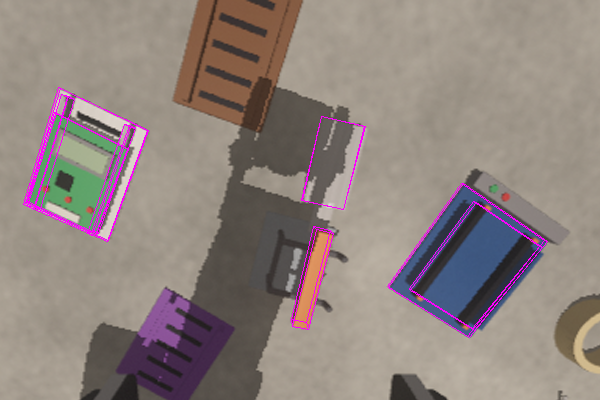

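Poses: board (0.5995, 0.2818) at yaw −10.7°, stand (0.609, 0.283) at −9.5°, cradle (0.622, −0.261) at −16.1°. The stops come out 82 and 144 mm apart, as they should be. The overlay matches. I'll go above the handle for a close check.

Run:
```python
from h import *
go((.5752,-.0364,.22),np.radians(3.66))
```

```text
t 3.1 tcp [0.6051 0.0339 0.4613] yaw 15.38 q [-0.05  0.33  1.23  0.    1.58  1.25] tot shift (shares) [-1.23  1.49  6.02] turn [-0.001 -0.016  0.409] F [-0.3 -0.6  0.4] w 1.0
```

Emit:
{"name": "arm_command", "arguments": {
  "plan": [
    {"jaw": 1,"dx": -0.3,"dy": 0.4,"dz": 0.8,"ax": 0,"ay": -0.016,"az": 0},
    {"jaw": 1,"dx": -0.4,"dy": 0.4,"dz": 1,"ax": 0,"ay": 0,"az": 0},
    {"jaw": 1,"dx": -0.3,"dy": 0.4,"dz": 1,"ax": 0,"ay": 0,"az": 0},
    {"jaw": 1,"dx": -0.2,"dy": 0.3,"dz": 1,"ax": 0,"ay": 0,"az": 0},
    {"jaw": 1,"dx": 0,"dy": 0,"dz": 1,"ax": 0,"ay": 0,"az": 0.2},
    {"jaw": 1,"dx": 0,"dy": 0,"dz": 1,"ax": 0,"ay": 0,"az": 0.2},
    {"jaw": 1,"dx": 0,"dy": 0,"dz": 0.2,"ax": 0,"ay": 0,"az": 0},
    {"jaw": 1,"dx": 0,"dy": 0,"dz": 0,"ax": 0,"ay": 0,"az": 0}
  ]
}}

```text
time_s: 3.9
tcp_pos: [0.5686, -0.0461, 0.219]
orientation: [1.0, 0.028, 0.004, 0.001]
ft_force: [0.1, 0.3, 1.4]
grip_width: 0.998
```

```bash
cat > l.py <<'E'
from h import *
import pickle,sys
s=snap('wrist');pickle.dump(s,open('w3.pkl','wb'))
H,S,V=hsv(s);L0=np.array([.5652,-.037,np.radians(3.66)])
c=proj(s,place(HANDLE,L0,.05)).mean(0)
m=big((H>5)&(H<18)&(S>140)&(V>60),c);ys,xs=np.nonzero(m);print(m.sum(),xs.min(),xs.max(),ys.min(),ys.max())
L,q=fit(s,m,HANDLE,L0,.05);print('lifter',L[:2].round(4),np.degrees(L[2]).round(2),q)
vis=s['frame'].copy()
for Mo in(HANDLE,box(85,185,-27,27,0,3),box(50,90,-12,12,0,3)):
    r=proj(s,place(Mo,L,.05))
    for i in range(8):
        for j in(1,2,4):
            if i<i^j: cv2.line(vis,*[tuple(int(w) for w in r[x]) for x in(i,i^j)],(255,0,255),1)
cv2.imwrite('pics/w3.png',np.hstack([s['frame'][:,90:422],vis[:,90:422]]))
g=L[:2]+.010*np.array([np.cos(L[2]),np.sin(L[2])]);print(g);go((*g,.08),L[2])
E
python3 l.py
```

```text
2426 231 251 126 246
lifter [ 0.5645 -0.0365] 2.78 0.9472502805836139
[ 0.57450472 -0.03598545]
t 3.95 tcp [ 0.5688 -0.0461  0.2196] yaw 3.24 q [-0.2   0.42  1.71 -0.    0.99  1.32] tot shift (shares) [ 0.12 -0.25  3.49] turn [ 0.005 -0.019  0.016] F [ 0.5 -0.6 -0.3] w 1.0
```

View pics/w3.png

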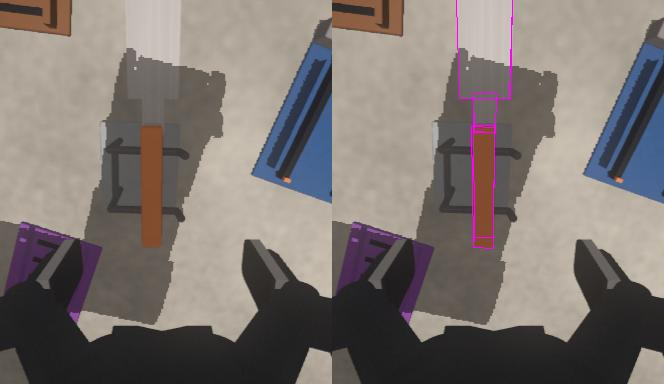

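The fit sits right on the handle (left crop: x 150, rows 126–246; hooks at rows 152 and 212). I'll descend and grip.

Emit:
{"name": "arm_command", "arguments": {
  "plan": [
    {"jaw": 1,"dx": 0.12,"dy": -0.25,"dz": 0,"ax": 0.005,"ay": -0.03,"az": 0.015},
    {"jaw": 1,"dx": 0,"dy": 0,"dz": 0.5,"ax": 0,"ay": -0.01,"az": 0},
    {"jaw": 1,"dx": 0,"dy": 0,"dz": 0.8,"ax": 0,"ay": 0,"az": 0},
    {"jaw": 1,"dx": 0,"dy": 0,"dz": 0.8,"ax": 0,"ay": 0,"az": 0},
    {"jaw": 1,"dx": 0,"dy": 0,"dz": 0,"ax": 0,"ay": 0,"az": 0}
  ]
}}

```text
time_s: 4.45
tcp_pos: [0.5788, -0.0337, 0.1444]
orientation: [1.0, 0.028, 0.002, 0.002]
ft_force: [-0.4, -0.5, -0.1]
grip_width: 0.998
```

Run:
```python
from h import *
go((.5745,-.0360,.08),np.radians(2.78))
```

```text
t 4.45 tcp [ 0.5788 -0.0337  0.1444] yaw 3.16 q [-0.17  0.53  1.77 -0.    0.84  1.35] tot shift (shares) [-0.12  0.04  1.61] turn [ 0.007 -0.007  0.013] F [-0.4 -0.5 -0.1] w 0.998
```

Emit:
{"name": "arm_command", "arguments": {
  "plan": [
    {"jaw": 1,"dx": -0.12,"dy": 0.05,"dz": 0,"ax": 0.007,"ay": -0.007,"az": 0.013},
    {"jaw": 1,"dx": 0,"dy": 0,"dz": 0.6,"ax": 0,"ay": 0,"az": 0},
    {"jaw": 1,"dx": 0,"dy": 0,"dz": 0.6,"ax": 0,"ay": 0,"az": 0},
    {"jaw": 1,"dx": 0,"dy": 0,"dz": 0.4,"ax": 0,"ay": 0,"az": 0},
    {"jaw": 1,"dx": 0,"dy": 0,"dz": 0,"ax": 0,"ay": 0,"az": 0}
  ]
}}

```text
time_s: 4.95
tcp_pos: [0.5797, -0.0358, 0.0904]
orientation: [1.0, 0.025, 0.007, 0.001]
ft_force: [-0.4, -0.2, 0.5]
grip_width: 1.002
```

Run:
```python
from h import *
go((.5745,-.0360,.08),np.radians(2.78))
```

```text
t 4.95 tcp [ 0.5797 -0.0358  0.0904] yaw 2.91 q [-0.18  0.6   1.81  0.    0.72  1.34] tot shift (shares) [-0.13 -0.    0.26] turn [ 0.005 -0.028  0.004] F [-0.4 -0.2  0.5] w 1.002
```

Emit:
{"name": "arm_command", "arguments": {
  "plan": [
    {"jaw": 1,"dx": -0.13,"dy": 0,"dz": 0.25,"ax": 0.005,"ay": -0.028,"az": 0},
    {"jaw": 1,"dx": 0,"dy": 0,"dz": 0,"ax": 0,"ay": 0,"az": 0}
  ]
}}

```text
time_s: 5.15
tcp_pos: [0.5757, -0.0362, 0.0832]
orientation: [1.0, 0.025, 0.001, 0.0]
ft_force: [-0.6, -0.9, -1.3]
grip_width: 0.999
```

Run:
```python
from h import *
go((.5745,-.0360,.08),np.radians(2.78))
```

```text
t 5.15 tcp [ 0.5757 -0.0362  0.0832] yaw 2.92 q [-0.18  0.61  1.82  0.    0.71  1.34] tot shift (shares) [-0.03 -0.01  0.08] turn [ 0.001 -0.006  0.005] F [-0.6 -0.9 -1.3] w 0.999
```

Emit:
{"name": "arm_command", "arguments": {
  "newtons": 100,
  "plan": [
    {"jaw": 0.4,"dx": -0.03,"dy": 0,"dz": 0.08,"ax": 0,"ay": -0.006,"az": 0},
    {"jaw": 0,"dx": 0,"dy": 0,"dz": 0,"ax": 0,"ay": 0,"az": 0},
    {"jaw": 0,"dx": 0,"dy": 0,"dz": 0,"ax": 0,"ay": 0,"az": 0},
    {"jaw": 0,"dx": 0,"dy": 0,"dz": 0,"ax": 0,"ay": 0,"az": 0},
    {"jaw": 0,"dx": 0,"dy": 0,"dz": 0,"ax": 0,"ay": 0,"az": 0},
    {"jaw": 0,"dx": 0,"dy": 0,"dz": 0,"ax": 0,"ay": 0,"az": 0}
  ]
}}

```text
time_s: 5.75
tcp_pos: [0.5757, -0.0366, 0.0828]
orientation: [1.0, 0.025, 0.002, 0.001]
ft_force: [0.5, -0.2, -2.4]
grip_width: 0.217
```

Run:
```python
from h import *
go((.5745,-.0360,.08),np.radians(2.78))
print(env.get_obs()['ft_torque'],env.get_obs()['orientation'])
```

```text
t 5.75 tcp [ 0.5757 -0.0366  0.0828] yaw 2.92 q [-0.18  0.61  1.82 -0.    0.71  1.34] tot shift (shares) [-0.03 -0.02  0.07] turn [ 0.003 -0.007  0.005] F [ 0.5 -0.2 -2.4] w 0.217
[-0.02704436 -0.02492905 -0.00499576] [9.99673320e-01 2.54847258e-02 1.80198257e-03 7.31169093e-04]
```

Gripped (opening 0.217, about 18 mm). I'll lift it off the hooks and then check.

Emit:
{"name": "arm_command", "arguments": {
  "plan": [
    {"jaw": 0,"dx": 0,"dy": 0,"dz": -0.3,"ax": 0,"ay": 0,"az": 0},
    {"jaw": 0,"dx": 0,"dy": 0,"dz": -0.6,"ax": 0,"ay": 0,"az": 0},
    {"jaw": 0,"dx": 0,"dy": 0,"dz": -0.8,"ax": 0,"ay": 0,"az": 0},
    {"jaw": 0,"dx": 0,"dy": 0,"dz": -0.8,"ax": 0,"ay": 0,"az": 0},
    {"jaw": 0,"dx": 0,"dy": 0,"dz": -0.5,"ax": 0,"ay": 0,"az": 0},
    {"jaw": 0,"dx": 0,"dy": 0,"dz": 0,"ax": 0,"ay": 0,"az": 0}
  ]
}}

```text
time_s: 6.35
tcp_pos: [0.574, -0.036, 0.209]
orientation: [1.0, 0.026, -0.0, 0.0]
ft_force: [0.1, 0.4, -2.3]
grip_width: 0.217
```

```bash
cat >> h.py <<'E'
OFF=np.array([.0112,-.0006,.0328])
def lgo(o,yaw):
    y=np.radians(yaw);c,s=np.cos(y),np.sin(y)
    go((o[0]+c*OFF[0]-s*OFF[1],o[1]+s*OFF[0]+c*OFF[1],o[2]+OFF[2]),y)
BD=np.array([.5995,.2818]);CR=np.array([.6221,-.2609])
def bgo(x,z,yaw=-10.,c=BD,lat=0): # tip at x (m) along from centre c
    y=np.radians(yaw);u=np.array([np.cos(y),np.sin(y)]);n=np.array([-u[1],u[0]]);o=c+(x-.185)*u+lat*n;lgo((*o,z),yaw)
E
python3 -c "
from h import *
bgo(-.09,.09)"
```

```text
t 6.35 tcp [ 0.574 -0.036  0.209] yaw 2.93 q [-0.18  0.44  1.71 -0.    0.99  1.34] tot shift (shares) [-5.39 -9.36  2.15] turn [0.001 0.001 0.451] F [ 0.1  0.4 -2.3] w 0.217
```

Emit:
{"name": "arm_command", "arguments": {
  "plan": [
    {"jaw": 0,"dx": -0.4,"dy": -0.7,"dz": 0,"ax": 0,"ay": 0,"az": 0},
    {"jaw": 0,"dx": -0.54,"dy": -0.94,"dz": 0,"ax": 0,"ay": 0,"az": 0},
    {"jaw": 0,"dx": -0.54,"dy": -0.94,"dz": 0,"ax": 0,"ay": 0,"az": 0},
    {"jaw": 0,"dx": -0.54,"dy": -0.94,"dz": 0,"ax": 0,"ay": 0,"az": 0},
    {"jaw": 0,"dx": -0.54,"dy": -0.94,"dz": 0,"ax": 0,"ay": 0,"az": 0},
    {"jaw": 0,"dx": -0.54,"dy": -0.94,"dz": 0,"ax": 0,"ay": 0,"az": 0},
    {"jaw": 0,"dx": -0.54,"dy": -0.94,"dz": 0,"ax": 0,"ay": 0,"az": 0},
    {"jaw": 0,"dx": -0.54,"dy": -0.94,"dz": 0.2,"ax": 0,"ay": 0,"az": 0.05},
    {"jaw": 0,"dx": -0.54,"dy": -0.94,"dz": 0.4,"ax": 0,"ay": 0,"az": 0.1},
    {"jaw": 0,"dx": -0.5,"dy": -0.7,"dz": 0.4,"ax": 0,"ay": 0,"az": 0.15},
    {"jaw": 0,"dx": 0,"dy": 0,"dz": 0.4,"ax": 0,"ay": 0,"az": 0.15},
    {"jaw": 0,"dx": 0,"dy": 0,"dz": 0,"ax": 0,"ay": 0,"az": 0}
  ]
}}

```text
time_s: 7.55
tcp_pos: [0.3366, 0.3223, 0.1438]
orientation: [0.996, -0.092, -0.004, 0.002]
ft_force: [-0.2, 0.7, -2.1]
grip_width: 0.217
```

```bash
python3 -c "
from h import *
bgo(-.09,.08)"
```

```text
t 7.55 tcp [0.3366 0.3223 0.1438] yaw -10.56 q [0.62 0.4  2.03 0.   0.72 2.37] tot shift (shares) [ 0.06 -0.13  0.77] turn [ 0.01   0.016 -0.02 ] F [-0.2  0.7 -2.1] w 0.217
```

Emit:
{"name": "arm_command", "arguments": {
  "plan": [
    {"jaw": 0,"dx": 0.06,"dy": -0.13,"dz": 0.5,"ax": 0.01,"ay": 0.01,"az": -0.02},
    {"jaw": 0,"dx": 0,"dy": 0,"dz": 0.7,"ax": 0,"ay": 0,"az": 0},
    {"jaw": 0,"dx": 0,"dy": 0,"dz": 0.7,"ax": 0,"ay": 0,"az": 0},
    {"jaw": 0,"dx": 0,"dy": 0,"dz": 0.3,"ax": 0,"ay": 0,"az": 0},
    {"jaw": 0,"dx": 0,"dy": 0,"dz": 0,"ax": 0,"ay": 0,"az": 0},
    {"jaw": 0,"dx": 0,"dy": 0,"dz": 0,"ax": 0,"ay": 0,"az": 0}
  ]
}}

```text
time_s: 8.15
tcp_pos: [0.3416, 0.3255, 0.0544]
orientation: [0.997, -0.082, -0.001, -0.0]
ft_force: [-0.1, 0.3, -1.7]
grip_width: 0.216
```

```bash
cat > chk.py <<'E'
from h import *
import sys
def lines(s,vis,Mo,p,z,k,o,col=(255,0,255)):
    q=(proj(s,place(Mo,p,z))-o)*k
    for i in range(8):
        for j in(1,2,4):
            if i<i^j: cv2.line(vis,*[tuple(int(w) for w in q[x]) for x in(i,i^j)],col,1)
def lpose():
    o=env.get_obs();R=Rn.from_quat(o['orientation']).as_matrix();y=np.arctan2(R[1,0],R[0,0]);c,s=np.cos(y),np.sin(y)
    return [o['tcp_pos'][0]-c*OFF[0]+s*OFF[1],o['tcp_pos'][1]-s*OFF[0]-c*OFF[1],y],o['tcp_pos'][2]-OFF[2]
def two(name,extra,cams=('scene','side'),ctr=None,w=66):
    ims=[];L,z=lpose();print('lifter',np.round(L,4),round(z,4))
    for c in cams:
        s=snap(c);p=proj(s,np.array(ctr if ctr is not None else [*BD,.03]));o=np.clip((p-[w,w]).round(),0,[512-2*w,384-2*w]).astype(int)
        k=390/(2*w);raw=cv2.resize(s['frame'][o[1]:o[1]+2*w,o[0]:o[0]+2*w],(390,390),interpolation=cv2.INTER_CUBIC)
        for M,q,zz in extra+[(box(85,185,-27,27,0,3),L,z),(HANDLE,L,z)]: lines(s,raw,M,q,zz,k,o)
        ims.append(raw)
    cv2.imwrite('pics/'+name,np.hstack(ims))
E
python3 -c "
from chk import *
two('c1.png',[(BOARD,[*BD,np.radians(-10.7)],.026)],ctr=[.5,.3,.03])
bgo(-.09,.013)"
```

```text
lifter [ 0.3306  0.3279 -0.1643] 0.0216
t 8.25 tcp [0.3417 0.3258 0.0548] yaw -9.43 q [0.62 0.56 2.09 0.   0.49 2.35] tot shift (shares) [-0.06 -0.02  0.22] turn [-0.002  0.003  0.02 ] F [ 0.7  0.1 -2.3] w 0.218
```

View pics/c1.png

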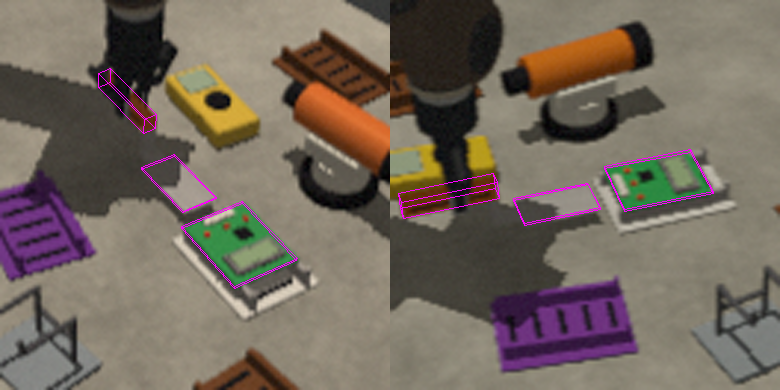

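Both views show the blade overlay on the real blade, lined up with the stand's channel and clear of the multimeter. I'll lower slightly and start inserting.

Emit:
{"name": "arm_command", "arguments": {
  "plan": [
    {"jaw": 0,"dx": 0,"dy": -0.02,"dz": 0.2,"ax": 0,"ay": 0,"az": 0.02},
    {"jaw": 0,"dx": 0,"dy": 0,"dz": 0,"ax": 0,"ay": 0,"az": 0},
    {"jaw": 0,"dx": 0.3,"dy": 0,"dz": 0,"ax": 0,"ay": 0,"az": 0},
    {"jaw": 0,"dx": 0,"dy": 0,"dz": 0,"ax": 0,"ay": 0,"az": 0}
  ]
}}

```text
time_s: 8.65
tcp_pos: [0.3555, 0.325, 0.0482]
orientation: [0.996, -0.087, 0.001, -0.002]
ft_force: [-0.0, 0.7, -3.5]
grip_width: 0.219
```

```bash
python3 -c "
from h import *
bgo(.054,.013)"
```

```text
t 8.65 tcp [0.3555 0.325  0.0482] yaw -9.99 q [0.6  0.58 2.07 0.   0.48 2.34] tot shift (shares) [3.2  0.02 0.06] turn [-0.008 -0.002  0.   ] F [-0.   0.7 -3.5] w 0.219
```

Emit:
{"name": "arm_command", "arguments": {
  "plan": [
    {"jaw": 0,"dx": 0.3,"dy": 0,"dz": 0.04,"ax": -0.005,"ay": 0,"az": 0},
    {"jaw": 0,"dx": 0.4,"dy": 0,"dz": 0,"ax": 0,"ay": 0,"az": 0},
    {"jaw": 0,"dx": 0.4,"dy": 0,"dz": 0,"ax": 0,"ay": 0,"az": 0},
    {"jaw": 0,"dx": 0.3,"dy": 0,"dz": 0,"ax": 0,"ay": 0,"az": 0},
    {"jaw": 0,"dx": 0,"dy": 0,"dz": 0,"ax": 0,"ay": 0,"az": 0}
  ]
}}

```text
time_s: 9.15
tcp_pos: [0.4172, 0.3141, 0.0468]
orientation: [0.996, -0.087, 0.001, -0.001]
ft_force: [-0.7, -0.6, -1.8]
grip_width: 0.217
```

```bash
python3 -c "
from h import *
bgo(.054,.013)"
```

```text
t 9.15 tcp [0.4172 0.3141 0.0468] yaw -10.04 q [ 0.52  0.62  1.98 -0.    0.55  2.26] tot shift (shares) [1.63 0.02 0.03] turn [-0.004 -0.005 -0.001] F [-0.7 -0.6 -1.8] w 0.217
```

Emit:
{"name": "arm_command", "arguments": {
  "plan": [
    {"jaw": 0,"dx": 0.3,"dy": 0,"dz": 0.02,"ax": -0.004,"ay": -0.005,"az": 0},
    {"jaw": 0,"dx": 0.4,"dy": 0,"dz": 0,"ax": 0,"ay": 0,"az": 0},
    {"jaw": 0,"dx": 0.4,"dy": 0,"dz": 0,"ax": 0,"ay": 0,"az": 0},
    {"jaw": 0,"dx": 0.4,"dy": 0,"dz": 0,"ax": 0,"ay": 0,"az": 0},
    {"jaw": 0,"dx": 0.1,"dy": 0,"dz": 0,"ax": 0,"ay": 0,"az": 0},
    {"jaw": 0,"dx": 0,"dy": 0,"dz": 0,"ax": 0,"ay": 0,"az": 0}
  ]
}}

```text
time_s: 9.75
tcp_pos: [0.4856, 0.3014, 0.0455]
orientation: [0.996, -0.088, -0.001, 0.0]
ft_force: [0.6, 0.6, -1.3]
grip_width: 0.214
```

```bash
python3 -c "
from h import *
bgo(.054,.013)
s=snap('wrist');H,S,V=hsv(s);m=big((H>45)&(H<85)&(S>90),proj(s,np.array([*BD,.03])));print(m.sum())
p,q=fit(s,m,BOARD,[*BD,np.radians(-10.7)],.026);print(p[:2].round(4),np.degrees(p[2]),q)
cv2.imwrite('pics/w4.png',s['frame'])"
```

```text
t 9.75 tcp [0.4856 0.3014 0.0455] yaw -10.05 q [ 0.44  0.66  1.85 -0.    0.63  2.19] tot shift (shares) [-0.11  0.   -0.01] turn [ 0.002  0.002 -0.002] F [ 0.6  0.6 -1.3] w 0.214
21212
[0.5997 0.2823] -10.730076584017658 0.9911214907940943
```

Board measured again at (0.5997, 0.2823), so it hasn't moved. The tip is 58 mm past its centre. I'll raise it slowly.

Emit:
{"name": "arm_command", "arguments": {
  "newtons": 120,
  "plan": [
    {"jaw": 0,"dx": -0.1,"dy": 0,"dz": 0,"ax": 0,"ay": 0,"az": 0},
    {"jaw": 0,"dx": 0,"dy": 0,"dz": -0.12,"ax": 0,"ay": 0,"az": 0},
    {"jaw": 0,"dx": 0,"dy": 0,"dz": -0.12,"ax": 0,"ay": 0,"az": 0},
    {"jaw": 0,"dx": 0,"dy": 0,"dz": -0.1,"ax": 0,"ay": 0,"az": 0},
    {"jaw": 0,"dx": 0,"dy": 0,"dz": -0.1,"ax": 0,"ay": 0,"az": 0},
    {"jaw": 0,"dx": 0,"dy": 0,"dz": -0.1,"ax": 0,"ay": 0,"az": 0},
    {"jaw": 0,"dx": 0,"dy": 0,"dz": -0.1,"ax": 0,"ay": 0,"az": 0},
    {"jaw": 0,"dx": 0,"dy": 0,"dz": -0.1,"ax": 0,"ay": 0,"az": 0},
    {"jaw": 0,"dx": 0,"dy": 0,"dz": 0,"ax": 0,"ay": 0,"az": 0}
  ]
}}

```text
time_s: 10.7
tcp_pos: [0.4784, 0.3027, 0.0779]
orientation: [0.996, -0.087, -0.002, 0.001]
ft_force: [0.2, 0.3, -3.8]
grip_width: 0.212
```

```bash
python3 -c "
from h import *
bgo(.054,.17);print(env.get_obs()['ft_torque'])"
```

```text
t 10.7 tcp [0.4784 0.3027 0.0779] yaw -9.93 q [0.45 0.61 1.84 0.   0.69 2.19] tot shift (shares) [ 0.07  0.01 -3.12] turn [0.004 0.007 0.002] F [ 0.2  0.3 -3.8] w 0.212
[0.08041766 0.20521552 0.01735368]
```

Emit:
{"name": "arm_command", "arguments": {
  "plan": [
    {"jaw": 0,"dx": 0,"dy": 0,"dz": -0.15,"ax": 0.003,"ay": 0.005,"az": 0},
    {"jaw": 0,"dx": 0,"dy": 0,"dz": -0.25,"ax": 0,"ay": 0,"az": 0},
    {"jaw": 0,"dx": 0,"dy": 0,"dz": -0.35,"ax": 0,"ay": 0,"az": 0},
    {"jaw": 0,"dx": 0,"dy": 0,"dz": -0.4,"ax": 0,"ay": 0,"az": 0},
    {"jaw": 0,"dx": 0,"dy": 0,"dz": -0.4,"ax": 0,"ay": 0,"az": 0},
    {"jaw": 0,"dx": 0,"dy": 0,"dz": -0.4,"ax": 0,"ay": 0,"az": 0},
    {"jaw": 0,"dx": 0,"dy": 0,"dz": -0.4,"ax": 0,"ay": 0,"az": 0},
    {"jaw": 0,"dx": 0,"dy": 0,"dz": -0.3,"ax": 0,"ay": 0,"az": 0},
    {"jaw": 0,"dx": 0,"dy": 0,"dz": -0.2,"ax": 0,"ay": 0,"az": 0},
    {"jaw": 0,"dx": 0,"dy": 0,"dz": -0.1,"ax": 0,"ay": 0,"az": 0},
    {"jaw": 0,"dx": 0,"dy": 0,"dz": 0,"ax": 0,"ay": 0,"az": 0}
  ]
}}

```text
time_s: 11.8
tcp_pos: [0.4778, 0.3023, 0.2051]
orientation: [0.996, -0.087, -0.001, 0.0]
ft_force: [0.3, 0.3, -4.5]
grip_width: 0.209
```

```bash
python3 -c "
from chk import *
bgo(.054,.17)
L,z=lpose();B=[L[0]+.133*np.cos(L[2]),L[1]+.133*np.sin(L[2]),L[2]]
two('c2.png',[(BOARD,B,z+.003)],ctr=[.52,.3,z],w=75)"
```

```text
t 11.8 tcp [0.4778 0.3023 0.2051] yaw -9.95 q [0.45 0.44 1.74 0.   0.97 2.19] tot shift (shares) [ 0.09 -0.01  0.06] turn [0.001 0.002 0.002] F [ 0.3  0.3 -4.5] w 0.209
lifter [ 0.4668  0.3048 -0.1737] 0.1723
```

View pics/c2.png

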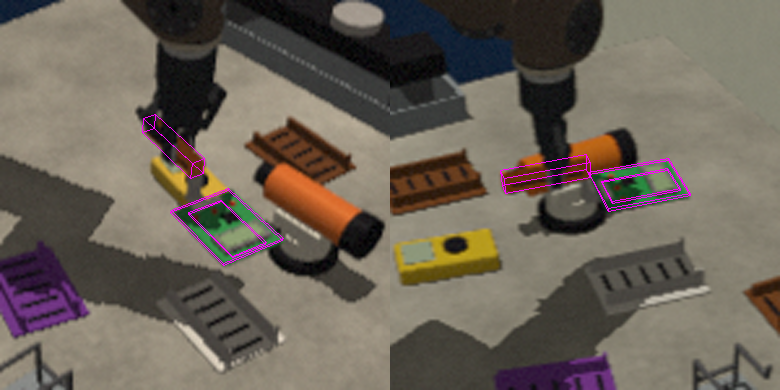

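The board is on the blade and level, and the overlays match in both views. Now a gentle traverse to the cradle.

```bash
python3 -c "
from h import *
bgo(.052,.17,-15.5,CR)"
```

```text
t 11.9 tcp [0.4775 0.3021 0.2043] yaw -9.96 q [0.45 0.44 1.74 0.   0.97 2.19] tot shift (shares) [ 2.96 12.96  0.05] turn [0.003 0.004 0.194] F [ 1.  -0.3 -4. ] w 0.209
```

Emit:
{"name": "arm_command", "arguments": {
  "plan": [
    {"jaw": 0,"dx": 0.02,"dy": 0.1,"dz": 0,"ax": 0,"ay": 0,"az": 0},
    {"jaw": 0,"dx": 0.05,"dy": 0.2,"dz": 0,"ax": 0,"ay": 0,"az": 0},
    {"jaw": 0,"dx": 0.07,"dy": 0.3,"dz": 0,"ax": 0,"ay": 0,"az": 0},
    {"jaw": 0,"dx": 0.09,"dy": 0.4,"dz": 0,"ax": 0,"ay": 0,"az": 0},
    {"jaw": 0,"dx": 0.11,"dy": 0.5,"dz": 0,"ax": 0,"ay": 0,"az": 0},
    {"jaw": 0,"dx": 0.11,"dy": 0.5,"dz": 0,"ax": 0,"ay": 0,"az": 0},
    {"jaw": 0,"dx": 0.11,"dy": 0.5,"dz": 0,"ax": 0,"ay": 0,"az": 0},
    {"jaw": 0,"dx": 0.11,"dy": 0.5,"dz": 0,"ax": 0,"ay": 0,"az": 0},
    {"jaw": 0,"dx": 0.11,"dy": 0.5,"dz": 0,"ax": 0,"ay": 0,"az": 0},
    {"jaw": 0,"dx": 0.09,"dy": 0.4,"dz": 0,"ax": 0,"ay": 0,"az": 0},
    {"jaw": 0,"dx": 0.05,"dy": 0.25,"dz": 0,"ax": 0,"ay": 0,"az": 0},
    {"jaw": 0,"dx": 0.02,"dy": 0.1,"dz": 0,"ax": 0,"ay": 0,"az": 0}
  ]
}}

```text
time_s: 13.1
tcp_pos: [0.4831, 0.1105, 0.2025]
orientation: [0.996, -0.088, -0.003, 0.002]
ft_force: [-0.8, -1.1, -4.2]
grip_width: 0.213
```

```bash
cat > bl.py <<'E'
from chk import *
def bl():
    "board pose in the lifter frame, from the wrist view"
    L,z=lpose();s=snap('wrist');H,S,V=hsv(s);c,d=np.cos(L[2]),np.sin(L[2])
    p0=[L[0]+.133*c,L[1]+.133*d,L[2]]
    m=big((H>45)&(H<85)&(S>90),proj(s,np.array([*p0[:2],z])));ys,xs=np.nonzero(m)
    p,q=fit(s,m,BOARD,p0,z+.003);e=p[:2]-L[:2]
    print('board',p[:2].round(4),np.degrees(p[2]).round(2),'in lifter',np.round([c*e[0]+d*e[1],-d*e[0]+c*e[1]],4),np.degrees(p[2]-L[2]).round(2),'iou',round(q,3),'rows',ys.min(),ys.max())
E
python3 -c "
from bl import *
bgo(.052,.17,-15.5,CR);bl()"
```

```text
t 13.1 tcp [0.4831 0.1105 0.2025] yaw -10.14 q [ 0.09  0.35  1.9  -0.    0.9   1.84] tot shift (shares) [2.02 8.26 0.02] turn [0.011 0.011 0.187] F [-0.8 -1.1 -4.2] w 0.213
board [0.6036 0.0896] -10.9 in lifter [0.1335 0.    ] -0.76 iou 0.977 rows 0 127
```

Emit:
{"name": "arm_command", "arguments": {
  "plan": [
    {"jaw": 0,"dx": 0.03,"dy": 0.1,"dz": 0,"ax": 0.01,"ay": 0.01,"az": 0},
    {"jaw": 0,"dx": 0.05,"dy": 0.2,"dz": 0,"ax": 0,"ay": 0,"az": 0},
    {"jaw": 0,"dx": 0.08,"dy": 0.3,"dz": 0,"ax": 0,"ay": 0,"az": 0},
    {"jaw": 0,"dx": 0.1,"dy": 0.4,"dz": 0,"ax": 0,"ay": 0,"az": 0},
    {"jaw": 0,"dx": 0.12,"dy": 0.5,"dz": 0,"ax": 0,"ay": 0,"az": 0},
    {"jaw": 0,"dx": 0.12,"dy": 0.5,"dz": 0,"ax": 0,"ay": 0,"az": 0},
    {"jaw": 0,"dx": 0.12,"dy": 0.5,"dz": 0,"ax": 0,"ay": 0,"az": 0},
    {"jaw": 0,"dx": 0.12,"dy": 0.5,"dz": 0,"ax": 0,"ay": 0,"az": 0},
    {"jaw": 0,"dx": 0.12,"dy": 0.5,"dz": 0,"ax": 0,"ay": 0,"az": 0},
    {"jaw": 0,"dx": 0.12,"dy": 0.5,"dz": 0,"ax": 0,"ay": 0,"az": 0},
    {"jaw": 0,"dx": 0.12,"dy": 0.5,"dz": 0,"ax": 0,"ay": 0,"az": 0},
    {"jaw": 0,"dx": 0.12,"dy": 0.5,"dz": 0,"ax": 0,"ay": 0,"az": 0}
  ]
}}

```text
time_s: 14.35
tcp_pos: [0.4966, -0.1051, 0.2022]
orientation: [0.996, -0.084, -0.0, 0.0]
ft_force: [0.2, 1.2, -4.5]
grip_width: 0.216
```

Emit:
{"name": "arm_command", "arguments": {
  "plan": [
    {"jaw": 0,"dx": 0.12,"dy": 0.5,"dz": 0,"ax": 0,"ay": 0,"az": 0},
    {"jaw": 0,"dx": 0.12,"dy": 0.5,"dz": 0,"ax": 0,"ay": 0,"az": 0},
    {"jaw": 0,"dx": 0.12,"dy": 0.5,"dz": 0,"ax": 0,"ay": 0,"az": 0},
    {"jaw": 0,"dx": 0.12,"dy": 0.5,"dz": 0,"ax": 0,"ay": 0,"az": 0},
    {"jaw": 0,"dx": 0.1,"dy": 0.4,"dz": 0,"ax": 0,"ay": 0,"az": 0.03},
    {"jaw": 0,"dx": 0.07,"dy": 0.3,"dz": 0,"ax": 0,"ay": 0,"az": 0.04},
    {"jaw": 0,"dx": 0.05,"dy": 0.2,"dz": 0,"ax": 0,"ay": 0,"az": 0.04},
    {"jaw": 0,"dx": 0.02,"dy": 0.1,"dz": 0,"ax": 0,"ay": 0,"az": 0.04},
    {"jaw": 0,"dx": 0,"dy": 0,"dz": 0,"ax": 0,"ay": 0,"az": 0.03},
    {"jaw": 0,"dx": 0,"dy": 0,"dz": 0,"ax": 0,"ay": 0,"az": 0}
  ]
}}

```text
time_s: 15.35
tcp_pos: [0.5028, -0.2385, 0.2014]
orientation: [0.991, -0.133, -0.001, 0.0]
ft_force: [0.7, 0.5, -3.8]
grip_width: 0.215
```

```bash
python3 -c "
from bl import *
bgo(.052,.17,-15.5,CR);bl()"
```

```text
t 15.35 tcp [ 0.5028 -0.2385  0.2014] yaw -15.27 q [-0.56  0.43  1.76 -0.    0.95  1.28] tot shift (shares) [-0.02 -0.24 -0.04] turn [0.002 0.004 0.008] F [ 0.7  0.5 -3.8] w 0.215
board [ 0.6211 -0.2695] -15.64 in lifter [0.1335 0.0007] -0.37 iou 0.982 rows 0 127
```

Emit:
{"name": "arm_command", "arguments": {
  "plan": [
    {"jaw": 0,"dx": 0,"dy": -0.12,"dz": 0.1,"ax": 0,"ay": 0.004,"az": 0.005},
    {"jaw": 0,"dx": -0.02,"dy": -0.12,"dz": 0.2,"ax": 0,"ay": 0,"az": 0.005},
    {"jaw": 0,"dx": 0,"dy": 0,"dz": 0.3,"ax": 0,"ay": 0,"az": 0},
    {"jaw": 0,"dx": 0,"dy": 0,"dz": 0.35,"ax": 0,"ay": 0,"az": 0},
    {"jaw": 0,"dx": 0,"dy": 0,"dz": 0.35,"ax": 0,"ay": 0,"az": 0},
    {"jaw": 0,"dx": 0,"dy": 0,"dz": 0.35,"ax": 0,"ay": 0,"az": 0},
    {"jaw": 0,"dx": 0,"dy": 0,"dz": 0.35,"ax": 0,"ay": 0,"az": 0},
    {"jaw": 0,"dx": 0,"dy": 0,"dz": 0.35,"ax": 0,"ay": 0,"az": 0},
    {"jaw": 0,"dx": 0,"dy": 0,"dz": 0.3,"ax": 0,"ay": 0,"az": 0},
    {"jaw": 0,"dx": 0,"dy": 0,"dz": 0.2,"ax": 0,"ay": 0,"az": 0},
    {"jaw": 0,"dx": 0,"dy": 0,"dz": 0.1,"ax": 0,"ay": 0,"az": 0},
    {"jaw": 0,"dx": 0,"dy": 0,"dz": 0,"ax": 0,"ay": 0,"az": 0}
  ]
}}

```text
time_s: 16.6
tcp_pos: [0.5038, -0.2236, 0.0715]
orientation: [0.991, -0.132, -0.002, -0.001]
ft_force: [0.9, -0.4, -3.7]
grip_width: 0.215
```

```bash
python3 -c "
from bl import *
bgo(.0515,.045,-15.6,CR);bl()"
```

```text
t 16.6 tcp [ 0.5038 -0.2236  0.0715] yaw -15.21 q [-0.54  0.6   1.89 -0.    0.66  1.3 ] tot shift (shares) [ 0.04  0.12 -0.16] turn [-0.001  0.007  0.014] F [ 0.9 -0.4 -3.7] w 0.215
board [ 0.6219 -0.2545] -16.07 in lifter [0.1332 0.0005] -0.86 iou 0.997 rows 0 128
```

Emit:
{"name": "arm_command", "arguments": {
  "plan": [
    {"jaw": 0,"dx": 0.02,"dy": 0.06,"dz": 0,"ax": 0,"ay": 0.005,"az": 0.003},
    {"jaw": 0,"dx": 0.02,"dy": 0.06,"dz": 0,"ax": 0,"ay": 0,"az": 0},
    {"jaw": 0,"dx": 0,"dy": 0,"dz": 0,"ax": 0,"ay": 0,"az": 0}
  ]
}}

```text
time_s: 16.95
tcp_pos: [0.505, -0.2295, 0.0733]
orientation: [0.991, -0.133, 0.001, 0.0]
ft_force: [0.1, -0.4, -4.1]
grip_width: 0.212
```

```bash
python3 -c "
from bl import *
bgo(.0515,.0387,-15.3,CR);bl()
y=np.radians(-16.1);two('c3.png',[(box(-70,70,-57,57,33,33.1),[*CR,y],0)],ctr=[.6,-.25,.04],w=48)"
```

```text
t 16.95 tcp [ 0.505  -0.2295  0.0733] yaw -15.29 q [-0.55  0.6   1.88  0.    0.66  1.29] tot shift (shares) [-0.03 -0.    0.04] turn [ 0.001 -0.004  0.   ] F [ 0.1 -0.4 -4.1] w 0.212
board [ 0.623  -0.2607] -16.16 in lifter [0.1333 0.0004] -0.87 iou 0.996 rows 0 128
lifter [ 0.4943 -0.2259 -0.2669] 0.0405
```

View pics/c3.png

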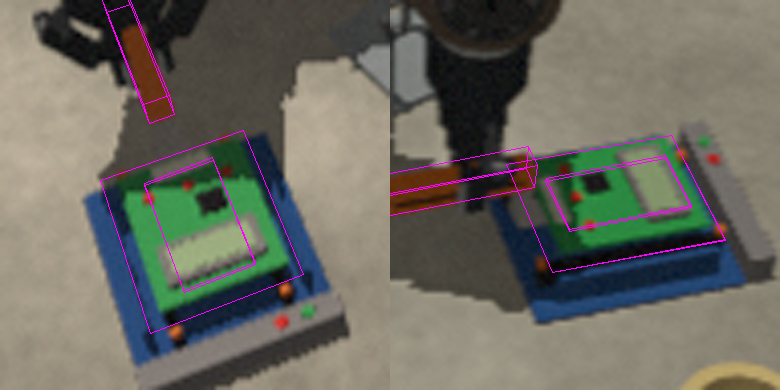

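The cradle overlay agrees with the stops in both views (left crop (177,332) and (287,290)), and the board sits centred above it. I'll lower it gently.

Emit:
{"name": "arm_command", "arguments": {
  "plan": [
    {"jaw": 0,"dx": -0.02,"dy": 0,"dz": 0.06,"ax": 0,"ay": -0.003,"az": 0},
    {"jaw": 0,"dx": 0,"dy": 0,"dz": 0.06,"ax": 0,"ay": 0,"az": 0},
    {"jaw": 0,"dx": 0,"dy": 0,"dz": 0.06,"ax": 0,"ay": 0,"az": 0},
    {"jaw": 0,"dx": 0,"dy": 0,"dz": 0.06,"ax": 0,"ay": 0,"az": 0},
    {"jaw": 0,"dx": 0,"dy": 0,"dz": 0.06,"ax": 0,"ay": 0,"az": 0},
    {"jaw": 0,"dx": 0,"dy": 0,"dz": 0.05,"ax": 0,"ay": 0,"az": 0},
    {"jaw": 0,"dx": 0,"dy": 0,"dz": 0.05,"ax": 0,"ay": 0,"az": 0},
    {"jaw": 0,"dx": 0,"dy": 0,"dz": 0,"ax": 0,"ay": 0,"az": 0}
  ]
}}

```text
time_s: 17.9
tcp_pos: [0.504, -0.2288, 0.0556]
orientation: [0.991, -0.133, 0.0, 0.0]
ft_force: [-0.2, 0.9, -1.5]
grip_width: 0.216
```

```bash
python3 -c "
from bl import *
bgo(.0515,.013,-15.3,CR);bl()"
```

```text
t 17.9 tcp [ 0.504  -0.2288  0.0556] yaw -15.28 q [-0.55  0.63  1.89 -0.    0.62  1.29] tot shift (shares) [0.   0.01 0.24] turn [ 0.    -0.     0.001] F [-0.2  0.9 -1.5] w 0.216
board [ 0.622  -0.2597] -15.84 in lifter [0.1332 0.0007] -0.56 iou 0.995 rows 0 128
```

Emit:
{"name": "arm_command", "arguments": {
  "plan": [
    {"jaw": 0,"dx": 0,"dy": 0,"dz": 0.05,"ax": 0,"ay": 0,"az": 0},
    {"jaw": 0,"dx": 0,"dy": 0,"dz": 0.06,"ax": 0,"ay": 0,"az": 0},
    {"jaw": 0,"dx": 0,"dy": 0,"dz": 0.08,"ax": 0,"ay": 0,"az": 0},
    {"jaw": 0,"dx": 0,"dy": 0,"dz": 0.06,"ax": 0,"ay": 0,"az": 0},
    {"jaw": 0,"dx": 0,"dy": 0,"dz": 0,"ax": 0,"ay": 0,"az": 0},
    {"jaw": 0,"dx": 0,"dy": 0,"dz": 0,"ax": 0,"ay": 0,"az": 0}
  ]
}}

```text
time_s: 18.55
tcp_pos: [0.5045, -0.2291, 0.0453]
orientation: [0.991, -0.133, 0.001, 0.0]
ft_force: [-0.5, -0.3, -2.2]
grip_width: 0.211
```

```bash
python3 -c "
from bl import *
bgo(-.075,.013,-15.6,CR)"
```

```text
t 18.55 tcp [ 0.5045 -0.2291  0.0453] yaw -15.28 q [-0.55  0.65  1.9  -0.    0.6   1.29] tot shift (shares) [-3.18 -0.03 -0.02] turn [ 0.001 -0.003  0.011] F [-0.5 -0.3 -2.2] w 0.211
```

Emit:
{"name": "arm_command", "arguments": {
  "plan": [
    {"jaw": 0,"dx": -0.1,"dy": 0,"dz": 0,"ax": 0,"ay": 0,"az": 0},
    {"jaw": 0,"dx": -0.2,"dy": 0,"dz": 0,"ax": 0,"ay": 0,"az": 0},
    {"jaw": 0,"dx": -0.3,"dy": 0,"dz": 0,"ax": 0,"ay": 0,"az": 0},
    {"jaw": 0,"dx": -0.4,"dy": 0,"dz": 0,"ax": 0,"ay": 0,"az": 0},
    {"jaw": 0,"dx": -0.4,"dy": 0,"dz": 0,"ax": 0,"ay": 0,"az": 0},
    {"jaw": 0,"dx": -0.3,"dy": 0,"dz": 0,"ax": 0,"ay": 0,"az": 0},
    {"jaw": 0,"dx": 0,"dy": 0,"dz": 0,"ax": 0,"ay": 0,"az": 0}
  ]
}}

```text
time_s: 19.25
tcp_pos: [0.4336, -0.2093, 0.0456]
orientation: [0.991, -0.133, 0.001, 0.0]
ft_force: [-0.3, 0.2, -2.2]
grip_width: 0.211
```

```bash
python3 -c "
from bl import *
bgo(-.075,.013,-15.6,CR)"
```

```text
t 19.25 tcp [ 0.4336 -0.2093  0.0456] yaw -15.27 q [-0.59  0.59  2.07  0.    0.48  1.25] tot shift (shares) [-1.33 -0.02 -0.01] turn [ 0.001 -0.003  0.012] F [-0.3  0.2 -2.2] w 0.211
```

Emit:
{"name": "arm_command", "arguments": {
  "plan": [
    {"jaw": 0,"dx": -0.3,"dy": 0,"dz": 0,"ax": 0,"ay": 0,"az": 0},
    {"jaw": 0,"dx": -0.35,"dy": 0,"dz": 0,"ax": 0,"ay": 0,"az": 0},
    {"jaw": 0,"dx": -0.35,"dy": 0,"dz": 0,"ax": 0,"ay": 0,"az": 0},
    {"jaw": 0,"dx": -0.3,"dy": 0,"dz": 0,"ax": 0,"ay": 0,"az": 0},
    {"jaw": 0,"dx": -0.05,"dy": 0,"dz": 0,"ax": 0,"ay": 0,"az": 0},
    {"jaw": 0,"dx": 0,"dy": 0,"dz": 0,"ax": 0,"ay": 0,"az": 0}
  ]
}}

```text
time_s: 19.85
tcp_pos: [0.3816, -0.1958, 0.0465]
orientation: [0.991, -0.133, 0.003, 0.001]
ft_force: [-0.6, -0.0, -1.7]
grip_width: 0.214
```

```bash
python3 -c "
from bl import *
bgo(-.075,.013,-15.6,CR)
s=snap('scene');H,S,V=hsv(s);m=big((H>45)&(H<85)&(S>90),proj(s,np.array([*CR,.03])))
p,q=fit(s,m,BOARD,[*CR,np.radians(-16)],.026);y=np.radians(-16.1);e=p[:2]-CR;print('board',p[:2].round(4),np.degrees(p[2]),q,'in cradle',np.cos(y)*e[0]+np.sin(y)*e[1],-np.sin(y)*e[0]+np.cos(y)*e[1])"
```

```text
t 19.85 tcp [ 0.3816 -0.1958  0.0465] yaw -15.29 q [-0.63  0.55  2.2   0.    0.39  1.21] tot shift (shares) [ 0.01 -0.03  0.02] turn [ 0.004 -0.012  0.011] F [-0.6 -0.  -1.7] w 0.214
board [ 0.6223 -0.2599] -16.731906993710012 0.9434357176495212 in cradle -0.0001351108566664829 0.0010525508770144393
```

Board at (−0.1, +1.1) mm from the cradle's centre, and the blade is out. I'll raise the lifter and return to the rack.

Emit:
{"name": "arm_command", "arguments": {
  "plan": [
    {"jaw": 0,"dx": 0,"dy": 0,"dz": -0.4,"ax": 0,"ay": -0.01,"az": 0},
    {"jaw": 0,"dx": 0,"dy": 0,"dz": -0.7,"ax": 0,"ay": 0,"az": 0},
    {"jaw": 0,"dx": 0,"dy": 0,"dz": -0.8,"ax": 0,"ay": 0,"az": 0},
    {"jaw": 0,"dx": 0,"dy": 0,"dz": -0.8,"ax": 0,"ay": 0,"az": 0},
    {"jaw": 0,"dx": 0,"dy": 0,"dz": -0.8,"ax": 0,"ay": 0,"az": 0},
    {"jaw": 0,"dx": 0,"dy": 0,"dz": -0.5,"ax": 0,"ay": 0,"az": 0},
    {"jaw": 0,"dx": 0,"dy": 0,"dz": 0,"ax": 0,"ay": 0,"az": 0}
  ]
}}

```text
time_s: 20.6
tcp_pos: [0.3853, -0.1969, 0.213]
orientation: [0.991, -0.133, 0.001, 0.001]
ft_force: [0.2, -0.4, -2.2]
grip_width: 0.212
```

```bash
python3 -c "
from bl import *
go((.5757,-.0366,.19),np.radians(2.92))"
```

```text
t 20.6 tcp [ 0.3853 -0.1969  0.213 ] yaw -15.24 q [-0.62  0.24  2.03 -0.    0.87  1.21] tot shift (shares) [ 3.54 -5.12  0.57] turn [ 0.006 -0.004 -0.634] F [ 0.2 -0.4 -2.2] w 0.212
```

Emit:
{"name": "arm_command", "arguments": {
  "plan": [
    {"jaw": 0,"dx": 0.4,"dy": -0.6,"dz": 0,"ax": 0,"ay": 0,"az": 0},
    {"jaw": 0,"dx": 0.6,"dy": -0.85,"dz": 0,"ax": 0,"ay": 0,"az": 0},
    {"jaw": 0,"dx": 0.6,"dy": -0.85,"dz": 0,"ax": 0,"ay": 0,"az": 0},
    {"jaw": 0,"dx": 0.6,"dy": -0.85,"dz": 0,"ax": 0,"ay": 0,"az": 0},
    {"jaw": 0,"dx": 0.6,"dy": -0.85,"dz": 0,"ax": 0,"ay": 0,"az": 0},
    {"jaw": 0,"dx": 0.5,"dy": -0.7,"dz": 0,"ax": 0,"ay": 0,"az": -0.1},
    {"jaw": 0,"dx": 0.2,"dy": -0.3,"dz": 0,"ax": 0,"ay": 0,"az": -0.2},
    {"jaw": 0,"dx": 0,"dy": 0,"dz": 0,"ax": 0,"ay": 0,"az": -0.2},
    {"jaw": 0,"dx": 0,"dy": 0,"dz": 0,"ax": 0,"ay": 0,"az": -0.15},
    {"jaw": 0,"dx": 0,"dy": 0,"dz": 0,"ax": 0,"ay": 0,"az": 0},
    {"jaw": 0,"dx": 0,"dy": 0,"dz": 0,"ax": 0,"ay": 0,"az": 0}
  ]
}}

```text
time_s: 21.7
tcp_pos: [0.5806, -0.0316, 0.1965]
orientation: [0.999, 0.034, -0.005, 0.0]
ft_force: [-0.4, 0.3, -1.7]
grip_width: 0.211
```

```bash
python3 -c "
from bl import *
go((.5757,-.0366,.0828),np.radians(2.92))
s=snap('wrist');H,S,V=hsv(s);L,z=lpose()
m=big((H>5)&(H<18)&(S>140)&(V>60),proj(s,place(HANDLE,L,z)).mean(0));ys,xs=np.nonzero(m)
print(np.round(L,4),z,xs.min(),xs.max(),ys.min(),ys.max(),proj(s,place(np.array([[.06,0,.062],[.06,0,.038]]),L,z)))"
```

```text
t 21.7 tcp [ 0.5806 -0.0316  0.1965] yaw 3.93 q [-0.17  0.47  1.7  -0.    0.98  1.34] tot shift (shares) [-0.1   0.12  2.84] turn [0.001 0.022 0.035] F [-0.4  0.3 -1.7] w 0.211
[ 0.5693 -0.0318  0.0686] 0.16367548547290814 230 274 161 330 [[250.65311284 172.31249268]
 [250.80689451 160.24529273]]
```

Handle end sits at row 161 against an expected 160, so it hasn't slipped in the grip. I'll correct the pose and descend.

Emit:
{"name": "arm_command", "arguments": {
  "plan": [
    {"jaw": 0,"dx": -0.1,"dy": 0.12,"dz": 0,"ax": 0,"ay": 0.022,"az": 0.035},
    {"jaw": 0,"dx": 0,"dy": 0,"dz": 0,"ax": 0,"ay": 0,"az": 0},
    {"jaw": 0,"dx": 0,"dy": 0,"dz": 0.4,"ax": 0,"ay": 0,"az": 0},
    {"jaw": 0,"dx": 0,"dy": 0,"dz": 0.4,"ax": 0,"ay": 0,"az": 0},
    {"jaw": 0,"dx": 0,"dy": 0,"dz": 0,"ax": 0,"ay": 0,"az": 0}
  ]
}}

```text
time_s: 22.25
tcp_pos: [0.5763, -0.0384, 0.1641]
orientation: [1.0, 0.021, 0.002, 0.0]
ft_force: [-0.6, -0.0, -2.0]
grip_width: 0.215
```

```bash
python3 -c "
from bl import *
go((.5757,-.0366,.0828),np.radians(2.92))"
```

```text
t 22.25 tcp [ 0.5763 -0.0384  0.1641] yaw 2.43 q [-0.18  0.5   1.75 -0.    0.89  1.35] tot shift (shares) [-0.02 -0.05  2.03] turn [ 0.002 -0.006 -0.017] F [-0.6 -0.  -2. ] w 0.215
```

Emit:
{"name": "arm_command", "arguments": {
  "plan": [
    {"jaw": 0,"dx": 0,"dy": -0.05,"dz": 0.2,"ax": 0,"ay": -0.006,"az": -0.015},
    {"jaw": 0,"dx": 0,"dy": 0,"dz": 0.4,"ax": 0,"ay": 0,"az": 0},
    {"jaw": 0,"dx": 0,"dy": 0,"dz": 0.4,"ax": 0,"ay": 0,"az": 0},
    {"jaw": 0,"dx": 0,"dy": 0,"dz": 0.4,"ax": 0,"ay": 0,"az": 0},
    {"jaw": 0,"dx": 0,"dy": 0,"dz": 0.2,"ax": 0,"ay": 0,"az": 0},
    {"jaw": 0,"dx": 0,"dy": 0,"dz": 0,"ax": 0,"ay": 0,"az": 0}
  ]
}}

```text
time_s: 22.85
tcp_pos: [0.5778, -0.0367, 0.1006]
orientation: [1.0, 0.025, 0.002, 0.001]
ft_force: [-1.1, 0.8, -2.3]
grip_width: 0.211
```

```bash
python3 -c "
from bl import *
go((.5757,-.0366,.0828),np.radians(2.92))"
```

```text
t 22.85 tcp [ 0.5778 -0.0367  0.1006] yaw 2.82 q [-0.18  0.59  1.8  -0.    0.75  1.35] tot shift (shares) [-0.06 -0.01  0.44] turn [ 0.004 -0.01  -0.003] F [-1.1  0.8 -2.3] w 0.211
```

Emit:
{"name": "arm_command", "arguments": {
  "plan": [
    {"jaw": 0,"dx": -0.06,"dy": 0,"dz": 0.12,"ax": 0,"ay": -0.01,"az": 0},
    {"jaw": 0,"dx": 0,"dy": 0,"dz": 0.12,"ax": 0,"ay": 0,"az": 0},
    {"jaw": 0,"dx": 0,"dy": 0,"dz": 0.12,"ax": 0,"ay": 0,"az": 0},
    {"jaw": 0,"dx": 0,"dy": 0,"dz": 0.06,"ax": 0,"ay": 0,"az": 0},
    {"jaw": 0,"dx": 0,"dy": 0,"dz": 0.02,"ax": 0,"ay": 0,"az": 0},
    {"jaw": 0,"dx": 0,"dy": 0,"dz": 0,"ax": 0,"ay": 0,"az": 0}
  ]
}}

```text
time_s: 23.45
tcp_pos: [0.5763, -0.037, 0.0837]
orientation: [1.0, 0.025, 0.001, 0.001]
ft_force: [0.3, -0.1, -1.1]
grip_width: 0.213
```

```bash
python3 -c "
from bl import *
go((.5757,-.0366,.0828),np.radians(2.92));print(env.get_obs()['ft_torque'])"
```

```text
t 23.45 tcp [ 0.5763 -0.037   0.0837] yaw 2.82 q [-0.18  0.61  1.82 -0.    0.71  1.35] tot shift (shares) [-0.02 -0.01  0.02] turn [ 0.005 -0.005 -0.003] F [ 0.3 -0.1 -1.1] w 0.213
[-0.02259769  0.0229693   0.03903459]
```

Emit:
{"name": "arm_command", "arguments": {
  "newtons": 20,
  "plan": [
    {"jaw": 0,"dx": 0,"dy": 0,"dz": 0.03,"ax": 0,"ay": 0,"az": 0},
    {"jaw": 0,"dx": 0,"dy": 0,"dz": 0,"ax": 0,"ay": 0,"az": 0},
    {"jaw": 0.26,"dx": 0,"dy": 0,"dz": 0,"ax": 0,"ay": 0,"az": 0},
    {"jaw": 0.35,"dx": 0,"dy": 0,"dz": 0,"ax": 0,"ay": 0,"az": 0},
    {"jaw": 0.5,"dx": 0,"dy": 0,"dz": 0,"ax": 0,"ay": 0,"az": 0},
    {"jaw": 0.7,"dx": 0,"dy": 0,"dz": 0,"ax": 0,"ay": 0,"az": 0},
    {"jaw": 0.7,"dx": 0,"dy": 0,"dz": 0,"ax": 0,"ay": 0,"az": 0},
    {"jaw": 0.7,"dx": 0,"dy": 0,"dz": 0,"ax": 0,"ay": 0,"az": 0}
  ]
}}

```text
time_s: 24.25
tcp_pos: [0.5772, -0.0372, 0.0837]
orientation: [1.0, 0.025, 0.003, 0.002]
ft_force: [-0.6, 0.2, -0.4]
grip_width: 0.703
```

Emit:
{"name": "arm_command", "arguments": {
  "plan": [
    {"jaw": 0.7,"dx": 0,"dy": 0,"dz": -0.3,"ax": 0,"ay": 0,"az": 0},
    {"jaw": 0.7,"dx": 0,"dy": 0,"dz": -0.5,"ax": 0,"ay": 0,"az": 0},
    {"jaw": 0.7,"dx": 0,"dy": 0,"dz": -0.8,"ax": 0,"ay": 0,"az": 0},
    {"jaw": 0.7,"dx": 0,"dy": 0,"dz": -0.8,"ax": 0,"ay": 0,"az": 0},
    {"jaw": 0.7,"dx": 0,"dy": 0,"dz": -0.8,"ax": 0,"ay": 0,"az": 0},
    {"jaw": 0.7,"dx": 0,"dy": 0,"dz": -0.8,"ax": 0,"ay": 0,"az": 0},
    {"jaw": 0.7,"dx": 0,"dy": 0,"dz": -0.5,"ax": 0,"ay": 0,"az": 0},
    {"jaw": 0.7,"dx": 0,"dy": 0,"dz": 0,"ax": 0,"ay": 0,"az": 0}
  ]
}}

```text
time_s: 25.05
tcp_pos: [0.5754, -0.0364, 0.2766]
orientation: [1.0, 0.025, 0.004, 0.002]
ft_force: [-0.6, 0.3, -0.5]
grip_width: 0.698
```

```bash
python3 l.py; python3 -c "
from chk import *
y=np.radians(-16.1);ims=[]
for c,ctr,w in(('scene',[.6,-.25,.04],45),('side',[.6,-.15,.04],75)):
    s=snap(c);p=proj(s,np.array(ctr));o=(p-w).round().astype(int)
    if c=='scene':
        H,S,V=hsv(s);m=big((H>45)&(H<85)&(S>90),proj(s,np.array([*CR,.03])));p,q=fit(s,m,BOARD,[*CR,y],.026);print('board',p[:2].round(4),np.degrees(p[2]),q)
    ims.append(cv2.resize(s['frame'][o[1]:o[1]+2*w,o[0]:o[0]+2*w],(390,390),interpolation=cv2.INTER_CUBIC))
cv2.imwrite('pics/c4.png',np.hstack(ims))"
```

```text
1630 244 260 128 227
lifter [ 0.5649 -0.0376] 2.74 0.9311658800908932
[ 0.57486325 -0.03716093]
t 25.1 tcp [ 0.575  -0.0364  0.2753] yaw 2.82 q [-0.18  0.38  1.63 -0.    1.13  1.35] tot shift (shares) [-0.03  0.    4.88] turn [ 0.007 -0.011  0.003] F [0.2 0.1 0.6] w 0.701
board [ 0.6231 -0.2599] -16.325424649433007 0.938284464350815
```

View pics/c4.png

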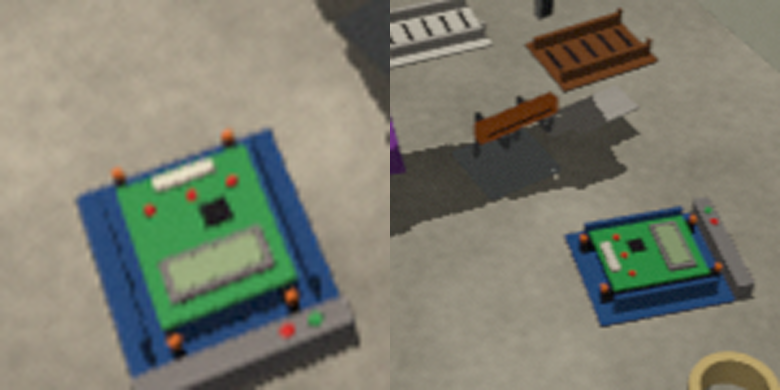

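View pics/w3.png

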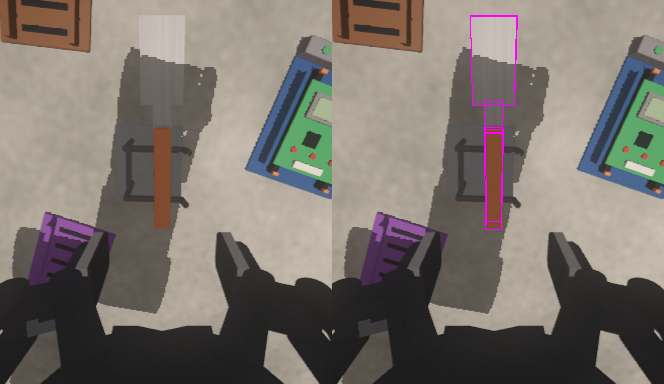

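The board lies flat between the four orange stops and the guides, and the lifter hangs level across both hooks within about 1 mm of where it hung. The gripper is clear, so I'm handing in.

```bash
python3 -c "
from h import *
print(env.job_done(),env.get_obs()['time_s'])"
```

```text
the job is handed in; nothing more can be done
the job is handed in; nothing more can be done
```

The board is on the blue cradle, the lifter hangs on both hooks again, and I handed the job in at about 25 s on the robot clock. No verdict was reported.

- **How it went:** I lifted the lifter off its hooks and slid the blade under the board on the aluminium stand. I then carried the board level to the cradle, set it down slowly, drew the blade out straight and hung the lifter back up. The gripper touched only the lifter's handle. I saw no sign of contact with the other things on the bench, but I did not measure their positions again afterwards.
- **Board:** my last check put it about 1 mm from the cradle's centre and within 0.3° of its direction. It was lying flat between the side guides and all four end stops. That last measurement came from the scene camera at coarse resolution (overlap 0.94). An earlier reading from the same camera gave 0.6°, and the close wrist view just before release gave 0.3°.
- **Lifter:** it hangs about 1 mm and 0.04° from its original pose, over both hooks.
- **Forces:** wrist force readings between moves stayed below 5 N. No check failed.

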